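# Set up a pump housing on the leak-test base and plug its neck

### The arm

A 6-joint arm with a two-finger parallel gripper is mounted at the origin on the work surface. World frame = base frame: x ahead of the robot, y to its left, z up, the work surface at z = 0. Lengths are in m, angles in rad, forces in N, time in s.
With the tool pointing down it reaches from about 0.35 to 0.975 m from the base axis. Payload 4.9 kg.
Tool frame: the origin (TCP) lies midway between the tips of the shut fingers; the grasp point (between the pads) lies ctrl.grip_depth behind it (ctrl.grip_depth is the distance from the TCP to the grasp point, in m); y points along the fingers, z is the direction in which the jaws open and shut, and the axes are right-handed (so a half turn about y gives the same grasp; the last joint's range is limited). The gripper opens to 85 mm and grips with 20 to 120 N. Pads are 22 mm wide; open, the fingers measure 114 mm over their backs; the gripper's body (76 mm by 85 mm) begins 54 mm behind the grasp point. The pads swing forward as they close: fully open they stand 13 mm farther back than shut.
Start: joints at [-1.28, 0.053, 1.613, -0, 1.476, -0.119], TCP at [0.249, -0.573, 0.195] pointing down, gripper open.
Joint ranges: [-3.01, 3.01], [-1.01, 2.22], [0.06, 2.58], [-1.02, 4.17], [0.09, 2.62], [-3.14, 3.14]. Speed limits (rad/s): [2.57, 2.57, 3.14, 3.14, 3.14, 3.14].

### API

Orientations are given as a rotation vector (axis times angle).
In Python, from station import ctrl gives the robot as it stands.
- The arm moves only by the tool jog_arm, never from a script. Its argument "moves" is a list of rows, each a list of 6 numbers: the shift along the tool's x, y, z in mm, then the turn, a rotation vector about the tool's x, y, z in rad. In form: [[x, y, z, wx, wy, wz], ...]. A call has 1 to 12 rows; each row shifts and turns the commanded pose from where the row before left it, along the tool's axes as they then stand; what a row does not reach is not made up. A row lasts 1/10 s, in which the tool goes at most 50 mm and 8.59 degrees, less where a joint would pass 70% of its speed; a pose out of reach is approached as far as the arm can. A call is refused whole if a number of a shift passes 50 or a number of a turn 0.15, either way. A call with a gripper value outside its range is refused whole. "grip" is the finger opening in mm, from 0 to 85.4, set as the call begins (left out, the last holds). The fingers move at their own pace and stop on an object; "grip_force" is the grip in N (left out, the last holds). Time passes only in rows, so rows that do not move let the fingers close. It gives the time, the measured TCP pose, the force and the opening at its end, in the units of the state.
- ctrl.get_obs(): the state, without advancing time (a new reading comes with each control period).
- ctrl.get_image(name): name is "scene" or "top" or "wrist"; returns the picture (420x560x3 uint8, red, green, blue); there is no depth.
- ctrl.camera_params(name): a dict with "fx", "fy", "cx", "cy" (pixels), "pose" (4x4, takes a point from camera to world coordinates); the wrist camera has in their place "T_tool_cam" (4x4, takes a point from camera to tool coordinates, whose origin is the TCP and whose axes are the tool frame's). Camera axes: x right, y up, looking along -z (the intrinsics and any distortion apply to the point x, -y, -z); pixel columns grow to the right and rows downward; lengths in m; the calibration is good to about 2 mm. The wrist camera is an equidistant fisheye: a pixel r from the principal point sees the ray r / f radians off the axis. A picture is of the moment at which its call begins: read the wrist's pose just before it. camera_params takes no time and is no camera call.
- ctrl.finish_job(): hands the job in, once; it reports no verdict.
The state is a dict: "t": time; "q": joint angles; "dq": joint speeds; "effort": joint torques, N m; "tool_pos": TCP position; "tool_rot": TCP orientation; "contact_force": force on the tool from outside, world axes, zero at the start; "wrist_torque": the same for the moment, N m; "opening": finger opening in m.
Only numpy, scipy, OpenCV 4.12 (cv2) and the standard library are available. Lean on these libraries where they do the work, as an engineer would, in place of code of your own. Each camera call takes 0.05 s, during which the arm holds its last target. There are 200 camera calls.

### The job

Seat the aluminium pump housing fully home over the two dowels of the leak-test base, its brass port facing the gauge post; then put the red tapered stopper upright in the housing's neck, until its collar rests on the rim. Set both down gently, let go, and leave the blue stopper and the other things on the bench where they stand.

Things in the scene. Friction and masses are not known exactly. Their poses are not given: they have to be found in the camera images.
- base: Grey leak-test base, fixed; place and yaw vary. Origin: centre of the underside of its slab, 180 (x) x 96 (y) x 30 mm. Two steel dowels stand on the slab (from z = 30 mm, y = 0): 18 mm diameter at x = +56 mm, 12 mm at x = -56 mm; each 26 mm tall, straight for 15 mm, then tapering by 5 mm in radius to the tip. At +y a foot (60 mm wide, 30 high, out to y = 106 mm) carries the gauge post.
- gauge (a point): Centre of the round white-faced gauge (52 mm across, y = 78 to 101 mm) on top of the base's gauge post, at x = 0, y = 90 mm, z = 135 mm in the base's frame; its top is at z = 161 mm. The post is 20 mm in diameter, at y = 90 mm; a brass nozzle (14 mm diameter, z = 70 mm) points from it to -y, its tip at y = 68 mm
- seat (a point): Centre of the base's top face, midway between the dowels, where the centre of the housing's underside must come to lie (30 mm over the bench, axes as the base).
- housing: Loose aluminium pump housing, about 500 g, upright on the bench. Origin: centre of its underside. Flange 150 (x) x 70 (y) x 16 mm with two through holes at y = 0: 21 mm diameter at x = +56 mm, 15 mm at x = -56 mm. Central round neck, 56 mm outer diameter, z = 16 to 76 mm, bore 38 mm, 60 mm deep. Brass port, 18 mm diameter, axis at z = 40 mm, sticks out at +y to y = 59 mm.
- neck (a point): Centre of the mouth of the housing's neck, on its rim, 76 mm above the housing's underside.
- port (a point): Tip of the housing's brass port, at x = 0, y = 58 mm, z = 40 mm in the housing's frame.
- rack: Grey stopper rack, fixed, 180 (x) x 70 (y) x 45 mm, origin at the centre of its underside. Two 38 mm round holes at x = -50 and +50 mm; one stopper hangs by its collar in each. Which stopper is in which hole varies.
- red_stopper: Loose red stopper, 90 g, 83 mm tall, upright; origin: centre of its lower tip. Black taper, 24 mm diameter at z = 0 to 33 mm at z = 32 mm; red collar 48 mm diameter, z = 32 to 38 mm; red round grip 28 mm diameter, z = 38 to 83 mm. In the rack its origin is 13 mm over the bench; in the neck, 44 mm above the housing's underside.
- blue_stopper: Blue stopper of the same form and size as the red one, in the other hole of the rack (same origin). To be left alone.
- bottle: Yellow plastic bottle, 64 mm diameter, 190 mm tall, origin at the centre of its underside. To be left alone.
- dial_stand: Dial gauge stand, blue foot 64 x 64 x 22 mm, steel column and dial up to 212 mm high within the foot's outline; origin at the centre of its underside. To be left alone.
- bearing_ring: Steel ring lying flat, 68 mm outer and 44 mm inner diameter, 30 mm high; origin at the centre of its underside. To be left alone.
Not all that is in view belongs to the job. Of the things that look like the housing, take the one that is farthest to the robot's left at the start. What is meant by the red_stopper is not brown, and is the smaller of those in its own colour.

How it is judged:
By the outcome, as a careful person would: the job done as asked, in the order asked, and still so for the second after the job is handed in, with the robot touching nothing.
It also fails if it takes over 72 s, if anything falls off the work surface, if the arm or the gripper's body presses on something with over 40 N, if the wrist force passes 120 N, or if a joint passes its speed limit or range.

## Working session

There is one attempt and no reset: what is moved stays moved. The work goes in short steps, Python scripts to look and compute and a tool call to move; the robot and the scene stay as the last step left them, time stands still between calls to the robot, and variables do not carry over. Pictures are saved under pics/ and viewed, about 8 in all and at most 12, crops included, and the job is handed in when it is done.

Besides the shell and the picture viewer there is one more tool, called after "Call:" by a JSON object that holds its "op" and its "data", one argument or row to a line. jog_arm: Moves the arm, as the interface text tells. Its arguments: {"type":"object","properties":{"moves":{"type":"array","items":{"type":"array","items":{"type":"number"}}},"grip":{"type":"number"},"grip_force":{"type":"number"}},"required":["moves"]}

```bash
mkdir -p pics; ls; cat > h.py <<'E'
import numpy as np, cv2
from scipy.spatial.transform import Rotation as R
from station import ctrl
def shot(n,f):
    o=ctrl.get_obs(); im=ctrl.get_image(n); cv2.imwrite('pics/'+f,im[:,:,::-1]); return o,im
def tool(o):
    T=np.eye(4);T[:3,:3]=R.from_rotvec(o['tool_rot']).as_matrix();T[:3,3]=o['tool_pos'];return T
def ray(n,u,v,o=None):
    p=ctrl.camera_params(n)
    a=(u-p['cx'])/p['fx'];b=(v-p['cy'])/p['fy']
    if n=='wrist':
        r=np.hypot(a,b); s=np.sin(r)/max(r,1e-9); d=np.array([a*s,-b*s,-np.cos(r)]); P=tool(o)@p['T_tool_cam']
    else:
        d=np.array([a,-b,-1.]); P=np.array(p['pose'])
    return P[:3,3],P[:3,:3]@d
def at(n,u,v,z,o=None):
    c,d=ray(n,u,v,o); return c+d*(z-c[2])/d[2]
def proj(n,X,o=None):
    p=ctrl.camera_params(n)
    P=tool(o)@p['T_tool_cam'] if n=='wrist' else np.array(p['pose'])
    x=np.linalg.inv(P)@np.append(X,1); x=np.array([x[0],-x[1],-x[2]])
    if n=='wrist':
        h=np.hypot(x[0],x[1]); t=np.arctan2(h,x[2]); return np.array([p['cx']+p['fx']*t*x[0]/h,p['cy']+p['fy']*t*x[1]/h])
    return np.array([p['cx']+p['fx']*x[0]/x[2],p['cy']+p['fy']*x[1]/x[2]])
E
python3 - <<'E'
from h import *
o,a=shot('top','top0.png'); o,b=shot('scene','scene0.png')
cv2.imwrite('pics/both.png',cv2.resize(np.hstack([a,b]),(800,300))[:,:,::-1])
cv2.imwrite('pics/topbig.png',cv2.resize(a,(800,600),interpolation=cv2.INTER_CUBIC)[:,:,::-1])
print(ctrl.camera_params('top'),ctrl.camera_params('wrist'),ctrl.grip_depth,o['tool_rot'],o['t'],o['opening'])
print(tool(o).round(3))
E
```

```text
pics
{'fx': 379.2775458198188, 'fy': 379.2775458198188, 'cx': 287.2573135480477, 'cy': 209.20482474773476, 'pose': array([[-0.01610885,  0.98931598, -0.14489446,  0.31911418],
       [-0.9997836 , -0.01784513, -0.01069132,  0.02968901],
       [-0.01316275,  0.14469088,  0.98938935,  0.99718565],
       [ 0.        ,  0.        ,  0.        ,  1.        ]])} {'fx': 325.19226210127806, 'fy': 325.19226210127806, 'cx': 279.9571832517832, 'cy': 209.52208579098402, 'T_tool_cam': array([[-3.13972990e-04, -9.59200386e-01, -2.82726935e-01,
        -7.10870950e-02],
       [ 5.21384821e-05,  2.82726933e-01, -9.59200437e-01,
        -1.78602718e-01],
       [ 9.99999949e-01, -3.15903982e-04, -3.87573683e-05,
        -1.63012974e-03],
       [ 0.00000000e+00,  0.00000000e+00,  0.00000000e+00,
         1.00000000e+00]])} 0.0187 [-0.41488391  1.9980088  -1.99384716] 0.05 0.08560489401816775
[[-0.917 -0.001  0.398  0.249]
 [-0.398  0.002 -0.917 -0.573]
 [-0.    -1.    -0.002  0.194]
 [ 0.     0.     0.     1.   ]]
```

View pics/topbig.png

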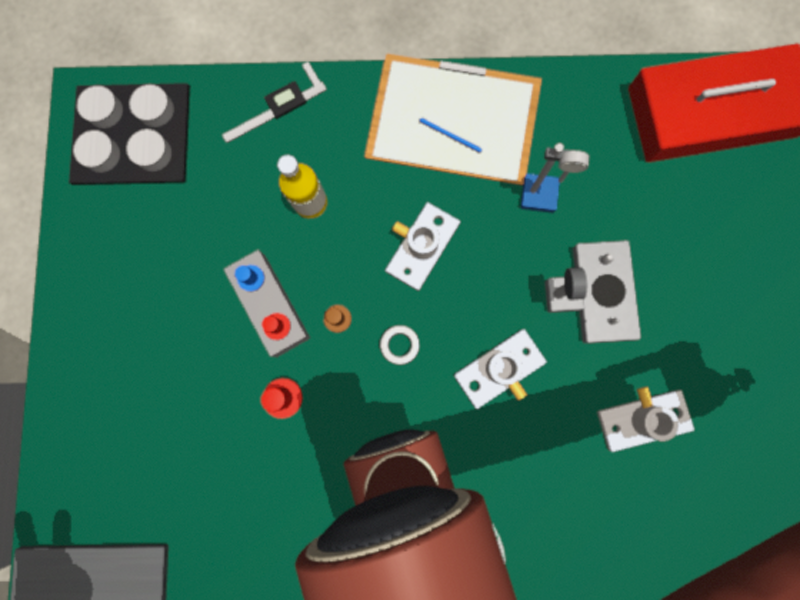

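View pics/scene0.png

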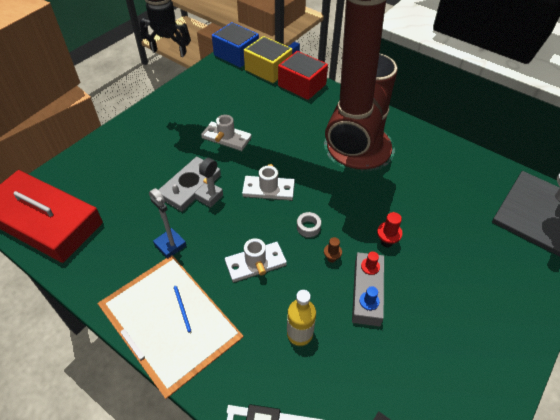

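The housing to take is the left-most one, at top (423,240) in the 800-px view, with its port to the upper left. The base is at (608,290) with its gauge to the left. The rack has blue at (249,276) and the smaller red at (276,326).

```bash
python3 - <<'E'
from h import *
s=0.7
for n,u,v,z in [('neck',423,239,.076),('H hole big',438,220,.016),('H hole small',408,271,.016),('port',400,229,.04),
 ('Cfl',423,246,.016),('dowelU',608,257,.056),('dowelD',613,321,.056),('slabTL',577,244,.03),('slabTR',629,240,.03),('slabBL',587,342,.03),('slabBR',639,339,.03),('gauge',575,283,.135),
 ('red',275,324,.096),('blue',247,273,.096),('rkTL',225,268,.045),('rkT',261,250,.045),('rkB',271,355,.045),('rkBR',306,336,.045),('dial',545,200,.022),('bottle',310,200,.05),('ring',400,344,.03),('brown',338,317,.05),('bigred',281,397,.05)]:
    print(n,at('top',u*s,v*s,z).round(3))
E
```

```text
neck [0.559 0.016 0.076]
H hole big [ 0.611 -0.014  0.016]
H hole small [0.515 0.044 0.016]
port [0.588 0.057 0.04 ]
Cfl [0.562 0.015 0.016]
dowelU [ 0.525 -0.311  0.056]
dowelD [ 0.412 -0.311  0.056]
slabTL [ 0.556 -0.265  0.03 ]
slabTR [ 0.562 -0.36   0.03 ]
slabBL [ 0.378 -0.272  0.03 ]
slabBR [ 0.381 -0.364  0.03 ]
gauge [ 0.466 -0.226  0.135]
red [0.413 0.267 0.096]
blue [0.501 0.316 0.096]
rkTL [0.521 0.373 0.045]
rkT [0.553 0.308 0.045]
rkB [0.363 0.286 0.045]
rkBR [0.396 0.225 0.045]
dial [ 0.643 -0.214  0.022]
bottle [0.643 0.22  0.05 ]
ring [0.38 0.06 0.03]
brown [0.428 0.168 0.05 ]
bigred [0.291 0.266 0.05 ]
```

```bash
cat > plan.py <<'E'
import sys
from h import *
# usage: plan.py N  x y z zang(world angle of tool z; tool straight down)
def plan(tgt,zang,n):
    T=tool(ctrl.get_obs()); c,s=np.cos(zang),np.sin(zang)
    G=np.array([[s,0,c],[-c,0,s],[0,-1,0]]); Rc=T[:3,:3]
    w=(R.from_matrix(Rc.T@G)).as_rotvec(); rows=[]
    d=(np.array(tgt)-T[:3,3])/n
    for i in range(n):
        Ri=Rc@R.from_rotvec(w*i/n).as_matrix(); rows.append(np.r_[(Ri.T@d*1000).round(1),(w/n).round(4)].tolist())
    for r in rows: print(r)
if __name__=='__main__':
    a=list(map(float,sys.argv[1:])); plan(a[1:4],a[4],int(a[0]))
E
python3 plan.py 1 .249 -.573 .25 -1.162
python3 plan.py 16 .561 .015 .25 -.543
```

```text
[-0.0, -55.9, 0.3, 0.0018, 0.001, -0.0002]
[-32.5, -3.4, -25.9, 0.0001, -0.0386, -0.0]
[-33.5, -3.4, -24.6, 0.0001, -0.0386, -0.0]
[-34.4, -3.4, -23.3, 0.0001, -0.0386, -0.0]
[-35.3, -3.5, -22.0, 0.0001, -0.0386, -0.0]
[-36.1, -3.5, -20.6, 0.0001, -0.0386, -0.0]
[-36.9, -3.5, -19.2, 0.0001, -0.0386, -0.0]
[-37.6, -3.5, -17.8, 0.0001, -0.0386, -0.0]
[-38.3, -3.5, -16.3, 0.0001, -0.0386, -0.0]
[-38.9, -3.5, -14.8, 0.0001, -0.0386, -0.0]
[-39.4, -3.5, -13.3, 0.0001, -0.0386, -0.0]
[-39.9, -3.5, -11.8, 0.0001, -0.0386, -0.0]
[-40.3, -3.5, -10.2, 0.0001, -0.0386, -0.0]
[-40.7, -3.5, -8.6, 0.0001, -0.0386, -0.0]
[-41.0, -3.5, -7.1, 0.0001, -0.0386, -0.0]
[-41.2, -3.5, -5.5, 0.0001, -0.0386, -0.0]
[-41.4, -3.5, -3.9, 0.0001, -0.0386, -0.0]
```

Call:
{"op": "jog_arm", "data": {
  "moves": [
    [-32,-20,-26,0,-0.0386,0],
    [-33,-20,-25,0,-0.0386,0],
    [-34,-15,-23,0,-0.0386,0],
    [-35,0,-22,0,-0.0386,0],
    [-36,0,-21,0,-0.0386,0],
    [-37,0,-19,0,-0.0386,0],
    [-38,0,-18,0,-0.0386,0],
    [-38,0,-16,0,-0.0386,0],
    [-39,0,-15,0,-0.0386,0],
    [-39,0,-13,0,-0.0386,0],
    [-40,0,-12,0,-0.0386,0],
    [-40,0,-10,0,-0.0386,0]
  ],
  "grip": 85
}}

```text
t: 1.3
tool_pos: [0.4815, -0.1315, 0.2498]
tool_rot: [-0.795, 1.701, -1.701]
contact_force: [0.8, -0.7, 0.3]
opening: 0.0853
```

Call:
{"op": "jog_arm", "data": {
  "moves": [
    [-41,0,-9,0,-0.0386,0],
    [-41,10,-7,0,-0.0386,0],
    [-41,20,-5,0,-0.0386,0],
    [-41,20,-4,0,-0.0386,0],
    [0,20,0,0,0,0],
    [0,0,0,0,0,0],
    [0,0,0,0,0,0]
  ]
}}

```text
t: 2.0
tool_pos: [0.5588, 0.0131, 0.1798]
tool_rot: [-0.902, 1.598, -1.597]
contact_force: [0.3, 1.2, 0.8]
opening: 0.0849
```

```bash
python3 - <<'E'
from h import *
o,a=shot('wrist','w1.png'); print(o['tool_pos'],tool(o).round(3),o['t'],o['q'].round(2))
np.save('o1.npy',o,allow_pickle=True)
E
```

```text
[0.55875616 0.01313377 0.17978981] [[-0.517 -0.001  0.856  0.559]
 [-0.856 -0.    -0.517  0.013]
 [ 0.001 -1.    -0.001  0.18 ]
 [ 0.     0.     0.     1.   ]] 2.0 [-0.11 -0.09  1.78 -0.    1.45  0.43]
```

View pics/w1.png

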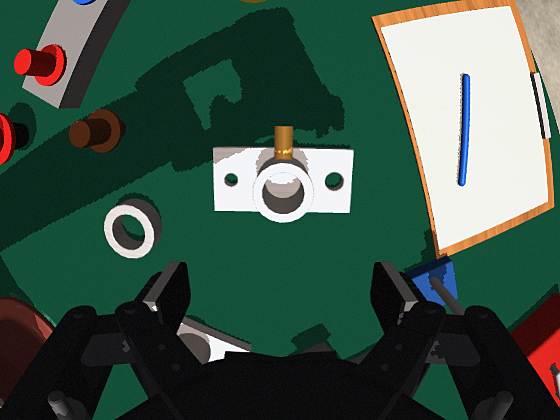

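Housing near image centre: holes at (231,180) and (335,181), neck rim at (283,191), port up at (284,127). The big hole is on the right.

```bash
python3 - <<'E'
from h import *
o=np.load('o1.npy',allow_pickle=True).item()
P={}
for n,u,v,z in [('neck',283,191,.076),('big',335,181,.016),('small',231.5,180,.016),('port',284,127,.045),('TL',214,148,.016),('TR',353,149,.016),('BL',215,211,.016),('BR',351,212,.016)]:
    P[n]=at('wrist',u,v,z,o); print(n,P[n].round(4))
d=P['big']-P['small']; m=(P['big']+P['small'])/2; print(m,np.arctan2(d[1],d[0]),np.linalg.norm(d))
c=sum(P[k] for k in('TL','TR','BL','BR'))/4;print(c)
ang=lambda d:np.arctan2(d[1],d[0])
print(ang(P['TR']-P['TL']),ang(P['BR']-P['BL']))
E
python3 plan.py 1 .559 .016 .06 -.54
```

```text
neck [0.5626 0.0179 0.076 ]
big [ 0.6098 -0.0138  0.016 ]
small [0.5145 0.0449 0.016 ]
port [0.5923 0.065  0.045 ]
TL [0.5173 0.0843 0.016 ]
TR [0.6439 0.0068 0.016 ]
BL [0.4793 0.0254 0.016 ]
BR [ 0.6086 -0.0541  0.016 ]
[0.56216147 0.01557279 0.016     ] -0.5522998344897823 0.11192863576962186
[0.56227246 0.01561027 0.016     ]
-0.549040112967498 -0.5506669031703253
[-2.6, 121.0, -2.2, -0.0008, -0.0042, -0.0002]
```

```bash
python3 plan.py 4 .5622 .0157 .038 -.55
```

```text
[-1.0, 35.8, 0.2, -0.0002, 0.0014, -0.0]
[-1.0, 35.8, 0.2, -0.0002, 0.0014, -0.0]
[-1.0, 35.8, 0.2, -0.0002, 0.0014, -0.0]
[-1.0, 35.8, 0.2, -0.0002, 0.0014, -0.0]
```

Call:
{"op": "jog_arm", "data": {
  "moves": [
    [-2,30,0.5,0,0.003,0],
    [-2,30,0.5,0,0.003,0],
    [0,30,0,0,0,0],
    [0,26,0,0,0,0],
    [0,17,0,0,0,0],
    [0,9,0,0,0,0],
    [0,0,0,0,0,0]
  ]
}}

```text
t: 2.75
tool_pos: [0.562, 0.0155, 0.0382]
tool_rot: [-0.897, 1.603, -1.602]
contact_force: [-0.1, 0.2, -0.2]
opening: 0.0851
```

Call:
{"op": "jog_arm", "data": {
  "moves": [
    [0,0,0,0,0,0],
    [0,0,0,0,0,0],
    [0,0,0,0,0,0],
    [0,0,0,0,0,0],
    [0,0,0,0,0,0],
    [0,0,0,0,0,0],
    [0,0,0,0,0,0],
    [0,0,0,0,0,0]
  ],
  "grip": 45,
  "grip_force": 60
}}

```text
t: 3.55
tool_pos: [0.5621, 0.0162, 0.0381]
tool_rot: [-0.897, 1.601, -1.601]
contact_force: [-0.1, 0.2, 0.0]
opening: 0.0451
```

```bash
python3 - <<'E'
from h import *
o,a=shot('wrist','w2.png'); print(o['tool_pos'],o['opening'],o['t'])
E
```

```text
[0.56212072 0.01623432 0.03814401] 0.04513973645053283 3.55
```

View pics/w2.png

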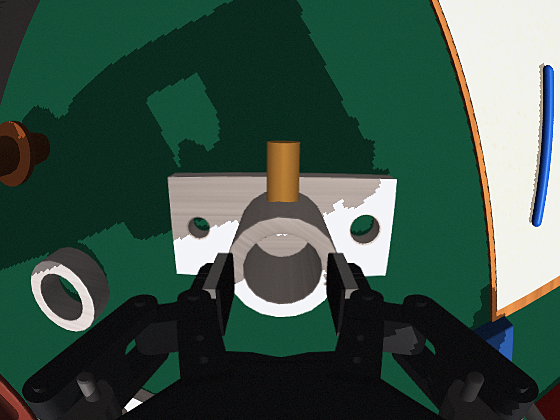

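```bash
python3 - <<'E'
from h import *
o=ctrl.get_obs();T=tool(o)
f=lambda X:proj('wrist',X,o).round(0)
t=lambda p:f((T@np.r_[np.array(p)/1000,1])[:3])
print('rim c',f([.5622,.0157,.076]),'rim c from neck meas',f([.5626,.0179,.076]))
for y in(0,-10,-19,-30,-40):
  print(y,[t([x,y,z]) for z in(-22.5,22.5) for x in(-11,11)])
for n,u,v,z in [('rim',284,262,.076),('big',365,229,.016),('small',199,227,.016),('rimL',232,262,.076),('rimR',337,262,.076),('rimT',284,219,.076),('rimB',284,317,.076)]: 
  X=at('wrist',u,v,z,o);print(n,X.round(4),(np.linalg.inv(T)@np.r_[X,1]).round(4)[:3])
E
```

```text
rim c [284. 271.] rim c from neck meas [283. 267.]
0 [array([244., 224.]), array([246., 258.]), array([322., 224.]), array([320., 258.])]
-10 [array([243., 229.]), array([244., 265.]), array([324., 229.]), array([322., 265.])]
-19 [array([241., 235.]), array([242., 272.]), array([326., 235.]), array([324., 272.])]
-30 [array([238., 243.]), array([240., 282.]), array([329., 243.]), array([326., 282.])]
-40 [array([236., 251.]), array([238., 292.]), array([332., 251.]), array([329., 291.])]
rim [0.5646 0.02   0.076 ] [-0.0045 -0.0379  0.0001]
big [ 0.609  -0.0132  0.016 ] [0.0006 0.0221 0.0553]
small [0.5148 0.0461 0.016 ] [-0.0008  0.0221 -0.0559]
rimL [0.5431 0.0329 0.076 ] [-0.0043 -0.0379 -0.0249]
rimR [0.5863 0.0064 0.076 ] [-0.0043 -0.0379  0.0258]
rimT [0.5758 0.0385 0.076 ] [-0.0262 -0.0379  0.    ]
rimB [ 0.5479 -0.0076  0.076 ] [ 0.0277 -0.0379  0.0003]
```

```bash
python3 - <<'E'
import cv2
a=cv2.imread('pics/w2.png')[150:370,150:420]
cv2.imwrite('pics/w2c.png',cv2.resize(a,None,fx=2.7,fy=2.7,interpolation=cv2.INTER_CUBIC))
E
```

```text
(no output)
```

View pics/w2c.png

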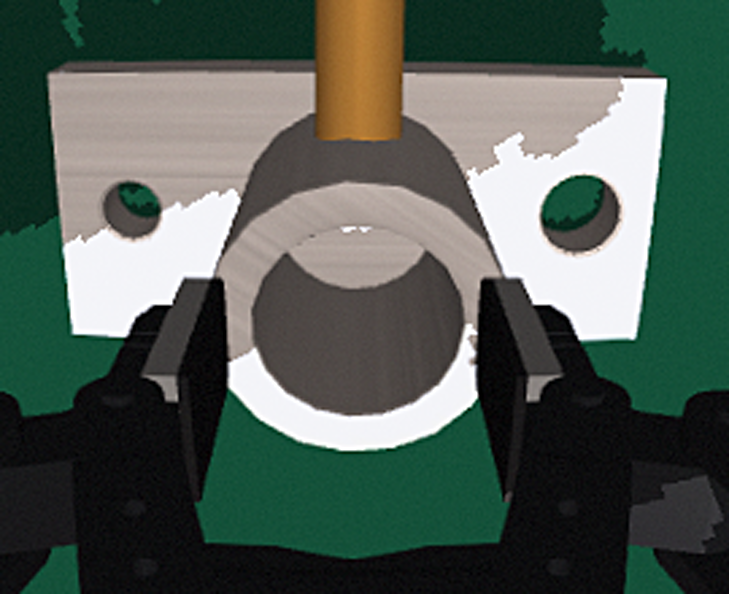

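Call:
{"op": "jog_arm", "data": {
  "moves": [
    [0,0,0,0,0,0],
    [0,0,0,0,0,0],
    [0,0,0,0,0,0],
    [0,0,0,0,0,0]
  ],
  "grip": 35
}}

```text
t: 4.0
tool_pos: [0.5628, 0.0162, 0.039]
tool_rot: [-0.896, 1.601, -1.602]
contact_force: [-1.4, 1.1, 5.3]
opening: 0.035
```

```bash
python3 - <<'E'
from h import *
o,a=shot('wrist','w3.png'); b=ctrl.get_image('scene')
print(o['tool_pos'],o['contact_force'],o['opening'])
a=a[150:420,130:430]; b=b[180:310,190:310]
v=np.hstack([cv2.resize(a,(400,360)),cv2.resize(b,(400,433),interpolation=cv2.INTER_CUBIC)[:360]])
cv2.imwrite('pics/w3c.png',v[:,:,::-1])
E
```

```text
[0.56277011 0.01618624 0.03901596] [-1.39894552  1.06109995  5.32314535] 0.03500717282545168
```

View pics/w3c.png

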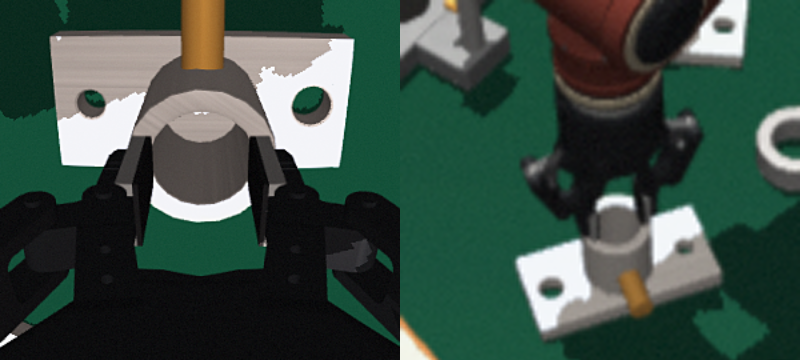

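The scene view shows the fingertips resting on the rim, not around the neck, so the real tips sit about 35–40 mm behind the reported TCP. I'll open and measure the tip offset from the picture.

Call:
{"op": "jog_arm", "data": {
  "moves": [
    [0,-10,0,0,0,0],
    [0,0,0,0,0,0],
    [0,0,0,0,0,0],
    [0,0,0,0,0,0],
    [0,0,0,0,0,0],
    [0,0,0,0,0,0]
  ],
  "grip": 85
}}

```text
t: 4.7
tool_pos: [0.5619, 0.0162, 0.0478]
tool_rot: [-0.898, 1.602, -1.601]
contact_force: [0.1, -0.2, -0.5]
opening: 0.0851
```

```bash
python3 - <<'E'
from h import *
from scipy.optimize import least_squares
o=np.load('o1.npy',allow_pickle=True).item();T=tool(o)
# tip corners in w1 (inner, camera side): (187,262),(374,262), z=+-42.5
for x in (-11,0,11):
  for y in (0,-20,-30,-40,-50,-60): print(x,y,[proj('wrist',(T@np.r_[np.array([x,y,z])/1000,1])[:3],o).round(0) for z in(-42.5,42.5)])
print(ctrl.get_obs()['tool_pos'],[a for a in dir(ctrl) if a[0]!='_'])
E
```

```text
-11 0 [array([211., 223.]), array([355., 223.])]
-11 -20 [array([203., 236.]), array([363., 235.])]
-11 -30 [array([199., 243.]), array([368., 243.])]
-11 -40 [array([194., 250.]), array([373., 250.])]
-11 -50 [array([189., 259.]), array([378., 259.])]
-11 -60 [array([183., 269.]), array([385., 269.])]
0 0 [array([212., 241.]), array([354., 241.])]
0 -20 [array([205., 254.]), array([361., 254.])]
0 -30 [array([201., 262.]), array([366., 262.])]
0 -40 [array([197., 271.]), array([370., 271.])]
0 -50 [array([192., 281.]), array([376., 281.])]
0 -60 [array([186., 292.]), array([382., 291.])]
11 0 [array([213., 257.]), array([352., 257.])]
11 -20 [array([207., 272.]), array([359., 272.])]
11 -30 [array([203., 281.]), array([363., 281.])]
11 -40 [array([199., 290.]), array([368., 290.])]
11 -50 [array([194., 301.]), array([373., 301.])]
11 -60 [array([189., 312.]), array([378., 312.])]
[0.56190711 0.01618776 0.04782634] ['MotionError', 'camera_params', 'finish_job', 'get_image', 'get_obs', 'grip_depth']
```

Call:
{"op": "jog_arm", "data": {
  "moves": [
    [0,16,0,0,0,0],
    [0,10,0,0,0,0],
    [0,6,0,0,0,0],
    [0,0,0,0,0,0]
  ]
}}

```text
t: 5.1
tool_pos: [0.5605, 0.0163, 0.014]
tool_rot: [-0.9, 1.604, -1.6]
contact_force: [-0.1, -0.6, -0.3]
opening: 0.0846
```

Call:
{"op": "jog_arm", "data": {
  "moves": [
    [0,8,0,0,0,0],
    [0,6,0,0,0,0],
    [-1,4,1,0,0,0],
    [0,2,0,0,0,0],
    [0,0,0,0,0,0]
  ]
}}

```text
t: 5.6
tool_pos: [0.5634, 0.0166, -0.0041]
tool_rot: [-0.898, 1.602, -1.601]
contact_force: [-0.3, -0.1, 0.8]
opening: 0.0847
```

Call:
{"op": "jog_arm", "data": {
  "moves": [
    [0,0,0,0,0,0],
    [0,0,0,0,0,0],
    [0,0,0,0,0,0],
    [0,0,0,0,0,0],
    [0,0,0,0,0,0],
    [0,0,0,0,0,0]
  ],
  "grip": 45,
  "grip_force": 60
}}

```text
t: 6.2
tool_pos: [0.564, 0.0165, -0.0032]
tool_rot: [-0.896, 1.601, -1.601]
contact_force: [-0.2, -0.2, 2.9]
opening: 0.0541
```

Call:
{"op": "jog_arm", "data": {
  "moves": [
    [0,-5,0,0,0,0],
    [0,-15,0,0,0,0],
    [0,-30,0,0,0,0],
    [0,-35,0,0,0,0],
    [0,-35,0,0,0,0],
    [0,-35,0,0,0,0],
    [0,-25,0,0,0,0],
    [0,-10,0,0,0,0],
    [0,0,0,0,0,0]
  ]
}}

```text
t: 7.1
tool_pos: [0.5643, 0.0164, 0.1879]
tool_rot: [-0.895, 1.599, -1.602]
contact_force: [0.5, 0.1, -4.8]
opening: 0.0539
```

```bash
python3 - <<'E'
from h import *
o,a=shot('wrist','w4.png'); print(o['contact_force'],o['tool_pos'],o['opening']); 
E
python3 plan.py 11 .469 -.314 .186 .03
```

```text
[ 0.52998465  0.09011733 -4.76164711] [0.56425139 0.01642509 0.18794954] 0.05394179504130252
[30.1, -0.0, 8.4, 0.0, -0.0527, 0.0]
[30.5, -0.0, 6.8, 0.0, -0.0527, 0.0]
[30.8, -0.0, 5.2, 0.0, -0.0527, 0.0]
[31.0, -0.0, 3.5, 0.0, -0.0527, 0.0]
[31.2, -0.0, 1.9, 0.0, -0.0527, 0.0]
[31.2, -0.0, 0.3, 0.0, -0.0527, 0.0]
[31.2, -0.0, -1.4, 0.0, -0.0527, 0.0]
[31.1, -0.0, -3.0, 0.0, -0.0527, 0.0]
[30.9, -0.0, -4.7, 0.0, -0.0527, 0.0]
[30.6, -0.0, -6.3, 0.0, -0.0527, 0.0]
[30.2, -0.0, -7.9, 0.0, -0.0527, 0.0]
```

View pics/w4.png

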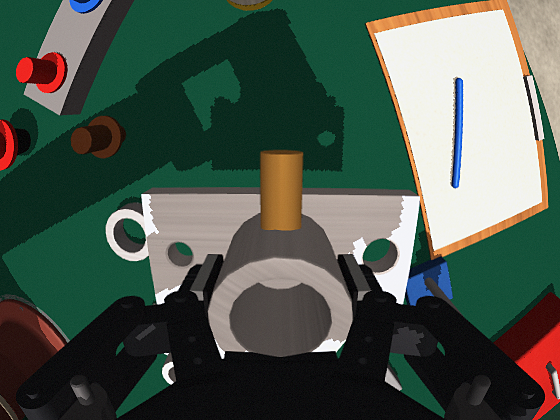

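```bash
python3 - <<'E'
from h import *
o=ctrl.get_obs();T=tool(o)
zb=T[2,3]+.0036
for n,u,v,z in [('big',380,254,.016),('small',180.5,253,.016)]:
  X=at('wrist',u,v,zb+z,o);print(n,X.round(4),(np.linalg.inv(T)@np.r_[X,1]).round(4)[:3])
E
python3 plan.py 12 .469 -.425 .188 .03
```

```text
big [ 0.6087 -0.0117  0.2054] [ 0.0003 -0.0196  0.0535]
small [0.515  0.0464 0.2054] [-0.0003 -0.0196 -0.0567]
[35.5, -0.2, 12.5, 0.0, -0.0483, 0.0]
[36.0, -0.2, 10.8, 0.0, -0.0483, 0.0]
[36.5, -0.2, 9.0, 0.0, -0.0483, 0.0]
[36.9, -0.2, 7.3, 0.0, -0.0483, 0.0]
[37.2, -0.2, 5.5, 0.0, -0.0483, 0.0]
[37.4, -0.2, 3.7, 0.0, -0.0483, 0.0]
[37.6, -0.2, 1.9, 0.0, -0.0483, 0.0]
[37.6, -0.2, 0.0, 0.0, -0.0483, 0.0]
[37.6, -0.2, -1.8, 0.0, -0.0483, 0.0]
[37.5, -0.2, -3.6, 0.0, -0.0483, 0.0]
[37.2, -0.2, -5.4, 0.0, -0.0483, 0.0]
[36.9, -0.2, -7.2, 0.0, -0.0483, 0.0]
```

Call:
{"op": "jog_arm", "data": {
  "moves": [
    [35.5,0,12.5,0,-0.0483,0],
    [36,0,10.8,0,-0.0483,0],
    [36.5,0,9,0,-0.0483,0],
    [37,0,7.3,0,-0.0483,0],
    [37,0,5.5,0,-0.0483,0],
    [37.5,0,3.7,0,-0.0483,0],
    [37.5,0,1.9,0,-0.0483,0],
    [37.5,0,0,0,-0.0483,0],
    [37.5,0,-1.8,0,-0.0483,0],
    [37.5,0,-3.6,0,-0.0483,0],
    [37,0,-5.4,0,-0.0483,0],
    [37,0,-7.2,0,-0.0483,0]
  ]
}}

```text
t: 8.35
tool_pos: [0.4678, -0.4247, 0.1826]
tool_rot: [-1.224, 1.19, -1.181]
contact_force: [-0.5, -0.6, -4.2]
opening: 0.0544
```

Call:
{"op": "jog_arm", "data": {
  "moves": [
    [0,0,0,0,0,0],
    [0,0,0,0,0,0],
    [0,0,0,0,0,0]
  ]
}}

```text
t: 8.65
tool_pos: [0.4689, -0.4231, 0.184]
tool_rot: [-1.223, 1.19, -1.183]
contact_force: [0.3, 0.9, -3.5]
opening: 0.0539
```

```bash
python3 - <<'E'
from h import *
o,a=shot('wrist','w5.png'); np.save('o5.npy',o,allow_pickle=True); print(o['tool_pos'],tool(o).round(3))
P=[proj('wrist',[.469+x,-.314,.056],o) for x in(.056,-.056)]; print(P)
cv2.imwrite('pics/w5c.png',cv2.resize(a[0:260,80:480],None,fx=2,fy=2,interpolation=cv2.INTER_CUBIC)[:,:,::-1])
E
```

```text
[ 0.46891297 -0.42309777  0.18399769] [[ 0.03  -0.002  1.     0.469]
 [-1.     0.003  0.03  -0.423]
 [-0.003 -1.    -0.002  0.184]
 [ 0.     0.     0.     1.   ]]
[array([345.08296398,  82.29661934]), array([225.38529733,  78.25321318])]
```

View pics/w5c.png

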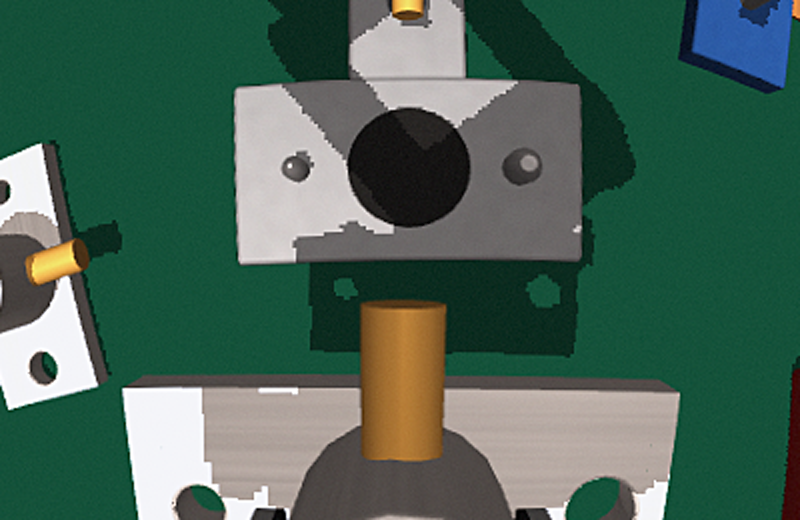

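```bash
python3 - <<'E'
from h import *
o=np.load('o5.npy',allow_pickle=True).item();T=tool(o)
P={}
for n,u,v,z in [('big',530,163,.056),('small',293,164,.056),('TL',236,87,.03),('TR',579,84,.03),('BL',240,263,.03),('BR',581,261,.03),('disc',409,167,.03)]:
    P[n]=at('wrist',80+u/2,v/2,z,o); print(n,P[n].round(4))
ang=lambda d:np.arctan2(d[1],d[0])
d=P['big']-P['small']; print((P['big']+P['small'])/2,ang(d),np.linalg.norm(d))
print(sum(P[k] for k in('TL','TR','BL','BR'))/4,ang(P['TR']-P['TL']),ang(P['BR']-P['BL']),ang(P['TL']-P['BL'])-np.pi/2,np.linalg.norm(P['TR']-P['TL']),np.linalg.norm(P['TL']-P['BL']))
E
```

```text
big [ 0.5249 -0.3132  0.056 ]
small [ 0.4142 -0.3176  0.056 ]
TL [ 0.3784 -0.2727  0.03  ]
TR [ 0.5547 -0.2649  0.03  ]
BL [ 0.3827 -0.3661  0.03  ]
BR [ 0.5595 -0.3591  0.03  ]
disc [ 0.4685 -0.3158  0.03  ]
[ 0.46952713 -0.31543261  0.056     ] 0.039644828298185206 0.1108198101090693
[ 0.46884185 -0.31567449  0.03      ] 0.0439130501049027 0.0394429031337202 0.0458319468834556 0.17649350536121003 0.09350834852007386
```

```bash
python3 plan.py 4 .4706 -.3155 .184 .047
```

```text
[-26.9, 0.2, 1.2, 0.0004, -0.004, -0.0006]
[-26.9, 0.2, 1.3, 0.0004, -0.004, -0.0006]
[-26.9, 0.2, 1.4, 0.0004, -0.004, -0.0006]
[-26.8, 0.2, 1.5, 0.0004, -0.004, -0.0006]
```

Call:
{"op": "jog_arm", "data": {
  "moves": [
    [-27,0,1.2,0,-0.004,0],
    [-27,0,1.3,0,-0.004,0],
    [-27,0,1.4,0,-0.004,0],
    [-27,0,1.5,0,-0.004,0],
    [0,0,0,0,0,0],
    [0,30,0,0,0,0],
    [0,35,0,0,0,0],
    [0,25,0,0,0,0],
    [0,15,0,0,0,0],
    [0,0,0,0,0,0],
    [0,0,0,0,0,0]
  ]
}}

```text
t: 9.8
tool_pos: [0.4715, -0.3168, 0.0822]
tool_rot: [-1.231, 1.174, -1.176]
contact_force: [-0.4, -0.3, -4.2]
opening: 0.054
```

```bash
python3 - <<'E'
from h import *
o,a=shot('wrist','w6.png'); np.save('o6.npy',o,allow_pickle=True); print(o['tool_pos'],tool(o).round(3),o['contact_force'])
c=np.array([.469,-.3155,0]);u=np.array([np.cos(.042),np.sin(.042),0])
for s in(.056,-.056): print(proj('wrist',c+s*u+[0,0,.056],o),proj('wrist',c+s*u+[0,0,.03],o))
cv2.imwrite('pics/w6c.png',cv2.resize(a[200:330,150:410],None,fx=3,fy=3,interpolation=cv2.INTER_CUBIC)[:,:,::-1])
E
```

```text
[ 0.47152729 -0.31679318  0.08217697] [[ 0.046  0.001  0.999  0.472]
 [-0.999 -0.001  0.046 -0.317]
 [ 0.001 -1.     0.001  0.082]
 [ 0.     0.     0.     1.   ]] [-0.43581237 -0.32997422 -4.18552707]
[360.44095926 225.85003811] [352.44241487 214.47428321]
[196.114464   225.14813873] [204.34946202 213.84604675]
```

View pics/w6c.png

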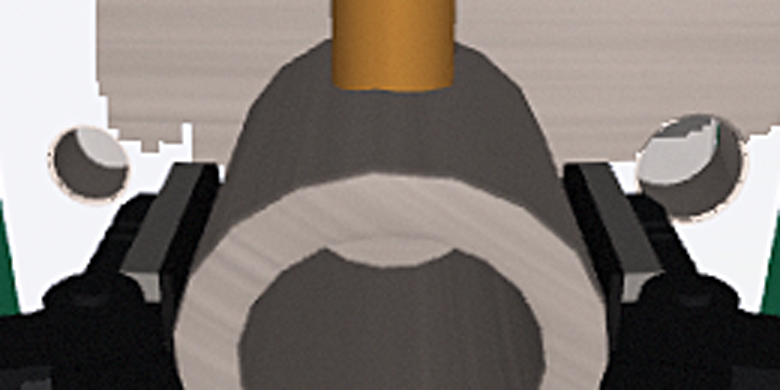

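```bash
python3 - <<'E'
from h import *
o=np.load('o6.npy',allow_pickle=True).item();T=tool(o)
for n,u,v in [('big',380.7,255.7),('small',179.3,254.3)]:
  X=at('wrist',u,v,T[2,3]+.0196,o);print(n,X.round(4),(np.linalg.inv(T)@np.r_[X,1]).round(4)[:3])
E
```

```text
big [ 0.526  -0.3147  0.1018] [ 0.0004 -0.0195  0.0546]
small [ 0.4145 -0.319   0.1018] [-0.0005 -0.0197 -0.0571]
```

Call:
{"op": "jog_arm", "data": {
  "moves": [
    [-1.3,10,-0.9,0,0,0],
    [0,8,0,0,0,0],
    [0,4,0,0,0,0],
    [0,2,0,0,0,0],
    [0,0,0,0,0,0],
    [0,0,0,0,0,0]
  ]
}}

```text
t: 10.45
tool_pos: [0.4701, -0.3153, 0.0574]
tool_rot: [-1.231, 1.175, -1.175]
contact_force: [-0.6, 0.7, -4.1]
opening: 0.054
```

Call:
{"op": "jog_arm", "data": {
  "moves": [
    [0,4,0,0,0,0],
    [0,4,0,0,0,0],
    [0,3,0,0,0,0],
    [0,0,0,0,0,0]
  ]
}}

```text
t: 10.85
tool_pos: [0.4695, -0.3147, 0.0453]
tool_rot: [-1.231, 1.176, -1.174]
contact_force: [0.5, 0.2, -4.1]
opening: 0.0539
```

Call:
{"op": "jog_arm", "data": {
  "moves": [
    [0,3,0,0,0,0],
    [0,3,0,0,0,0],
    [0,2,0,0,0,0],
    [0,0,0,0,0,0]
  ]
}}

```text
t: 11.25
tool_pos: [0.4697, -0.3149, 0.0377]
tool_rot: [-1.231, 1.176, -1.174]
contact_force: [-0.0, 0.2, -5.1]
opening: 0.0542
```

Bottom now about 41 mm, on the straight part of the dowels, with no side force. Down to home.

Call:
{"op": "jog_arm", "data": {
  "moves": [
    [0,3,0,0,0,0],
    [0,3,0,0,0,0],
    [0,2,0,0,0,0],
    [0,1,0,0,0,0],
    [0,0,0,0,0,0]
  ]
}}

```text
t: 11.75
tool_pos: [0.4698, -0.315, 0.0289]
tool_rot: [-1.231, 1.175, -1.175]
contact_force: [-0.9, 0.2, -4.2]
opening: 0.0541
```

Call:
{"op": "jog_arm", "data": {
  "moves": [
    [0,1,0,0,0,0],
    [0,1,0,0,0,0],
    [0,0.5,0,0,0,0],
    [0,0,0,0,0,0]
  ]
}}

```text
t: 12.15
tool_pos: [0.4701, -0.3152, 0.0269]
tool_rot: [-1.231, 1.175, -1.175]
contact_force: [-0.4, 0.2, -3.5]
opening: 0.0534
```

Call:
{"op": "jog_arm", "data": {
  "moves": [
    [0,0.5,0,0,0,0],
    [0,0.5,0,0,0,0],
    [0,0.5,0,0,0,0],
    [0,0,0,0,0,0]
  ]
}}

```text
t: 12.55
tool_pos: [0.4703, -0.3154, 0.0268]
tool_rot: [-1.231, 1.175, -1.175]
contact_force: [-5.6, 3.6, 6.8]
opening: 0.0539
```

Call:
{"op": "jog_arm", "data": {
  "moves": [
    [0,0,0,0,0,0],
    [0,0,0,0,0,0],
    [0,0,0,0,0,0],
    [0,0,0,0,0,0],
    [0,0,0,0,0,0]
  ],
  "grip": 85
}}

```text
t: 13.05
tool_pos: [0.47, -0.3152, 0.0251]
tool_rot: [-1.231, 1.175, -1.175]
contact_force: [0.1, 0.4, 0.3]
opening: 0.085
```

Call:
{"op": "jog_arm", "data": {
  "moves": [
    [0,-10,0,0,0,0],
    [0,-25,0,0,0,0],
    [0,-40,0,0,0,0],
    [0,-40,0,0,0,0],
    [0,-35,0,0,0,0],
    [0,-10,0,0,0,0],
    [0,0,0,0,0,0],
    [0,0,0,0,0,0]
  ]
}}

```text
t: 13.85
tool_pos: [0.4693, -0.3146, 0.1837]
tool_rot: [-1.231, 1.177, -1.173]
contact_force: [-0.5, -0.5, -1.1]
opening: 0.0852
```

```bash
python3 - <<'E'
from h import *
o,a=shot('wrist','w7.png'); np.save('o7.npy',o,allow_pickle=True); print(o['tool_pos'],o['contact_force'],o['t'])
c=np.array([.469,-.3155,0])
print(proj('wrist',c+[0,0,.106],o))
cv2.imwrite('pics/w7c.png',cv2.resize(a[30:290,120:440],None,fx=2.3,fy=2.3,interpolation=cv2.INTER_CUBIC)[:,:,::-1])
E
python3 plan.py 18 .413 .267 .2 -1.08
```

```text
[ 0.4693373  -0.31458068  0.18371638] [-0.54386538 -0.53899824 -1.09333137] 13.85
[281.24547707 207.89375015]
[-32.4, -0.9, -1.6, 0.0002, 0.0626, -0.0]
[-32.2, -0.9, -3.6, 0.0002, 0.0626, -0.0]
[-31.9, -0.9, -5.6, 0.0002, 0.0626, -0.0]
[-31.5, -0.9, -7.6, 0.0002, 0.0626, -0.0]
[-31.0, -0.9, -9.6, 0.0002, 0.0626, -0.0]
[-30.3, -0.9, -11.5, 0.0002, 0.0626, -0.0]
[-29.6, -0.9, -13.4, 0.0002, 0.0626, -0.0]
[-28.7, -0.9, -15.2, 0.0002, 0.0626, -0.0]
[-27.7, -0.9, -17.0, 0.0002, 0.0626, -0.0]
[-26.5, -0.9, -18.7, 0.0002, 0.0626, -0.0]
[-25.3, -0.9, -20.3, 0.0002, 0.0626, -0.0]
[-24.0, -0.9, -21.8, 0.0002, 0.0626, -0.0]
[-22.6, -0.9, -23.3, 0.0002, 0.0626, -0.0]
[-21.1, -0.9, -24.7, 0.0002, 0.0626, -0.0]
[-19.5, -0.9, -25.9, 0.0002, 0.0626, -0.0]
[-17.8, -0.9, -27.1, 0.0002, 0.0626, -0.0]
[-16.1, -0.9, -28.2, 0.0002, 0.0626, -0.0]
[-14.3, -1.0, -29.1, 0.0002, 0.0626, -0.0]
```

View pics/w7c.png

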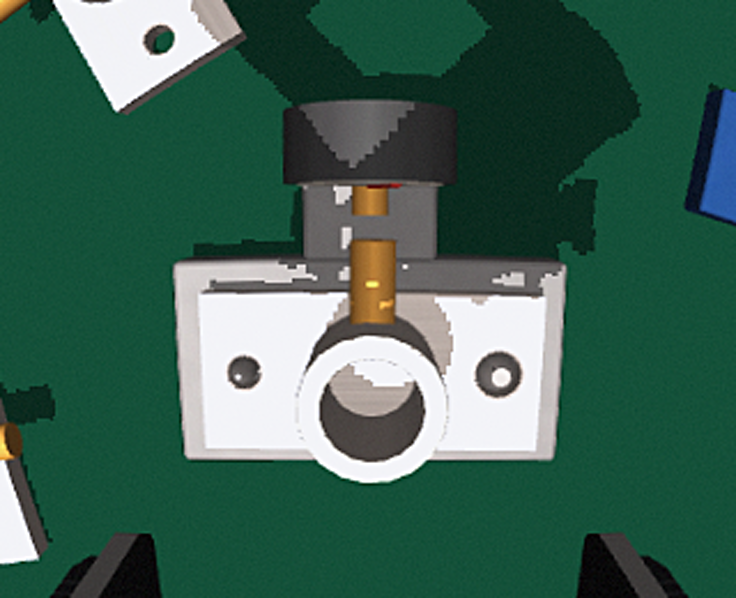

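Housing is seated: both dowels show through its holes, the port faces the nozzle, and the rim centre at px (281,208) matches the prediction for the base centre. Next, the red stopper.

Call:
{"op": "jog_arm", "data": {
  "moves": [
    [-20,-6,-2,0,0,0],
    [-40,-6,-2,0,0,0],
    [-45,-4,-2,0,0,0],
    [-45,0,-2,0,0,0],
    [-45,0,-2,0,0,0],
    [-45,0,-2,0,0,0],
    [-45,0,-2,0,0,0],
    [-45,0,-2,0,0,0],
    [-45,0,-2,0,0,0],
    [-45,0,-2,0,0,0],
    [-45,0,-2,0,0,0],
    [-45,0,-2,0,0,0]
  ],
  "grip": 60
}}

```text
t: 15.1
tool_pos: [0.4207, 0.1947, 0.1987]
tool_rot: [-1.234, 1.177, -1.174]
contact_force: [0.9, 0.5, -0.2]
opening: 0.0601
```

Call:
{"op": "jog_arm", "data": {
  "moves": [
    [-40,0,-2,0,0,0],
    [-24,0,-2,0,0,0],
    [-10,0,-1,0,0,0],
    [0,0,0,0,0,0],
    [0,0,0,0,0,0]
  ]
}}

```text
t: 15.6
tool_pos: [0.4138, 0.2659, 0.2001]
tool_rot: [-1.233, 1.176, -1.176]
contact_force: [0.3, -0.2, 0.2]
opening: 0.0599
```

```bash
python3 - <<'E'
from h import *
o,a=shot('wrist','w8.png'); np.save('o8.npy',o,allow_pickle=True); print(o['tool_pos'],tool(o).round(3),o['t'],o['opening'])
print(proj('wrist',[.413,.267,.096],o),proj('wrist',[.413,.267,.051],o))
cv2.imwrite('pics/w8c.png',cv2.resize(a[80:360,120:440],None,fx=2.1,fy=2.1,interpolation=cv2.INTER_CUBIC)[:,:,::-1])
E
```

```text
[0.41379359 0.26588736 0.2001396 ] [[ 0.046 -0.002  0.999  0.414]
 [-0.999 -0.001  0.046  0.266]
 [ 0.001 -1.    -0.002  0.2  ]
 [ 0.     0.     0.     1.   ]] 15.6 0.059863801786929766
[280.77820064 197.23401857] [280.72799857 186.42731238]
```

View pics/w8c.png

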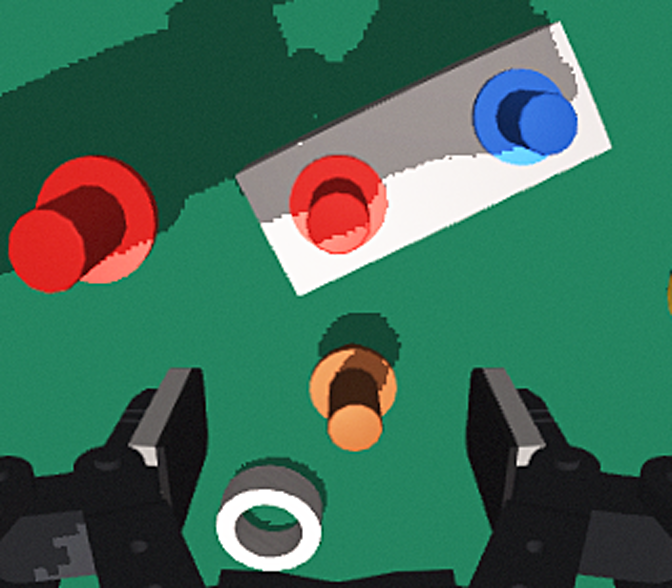

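```bash
python3 - <<'E'
from h import *
o=np.load('o8.npy',allow_pickle=True).item()
for u,v,z in [(339,222,.096),(338,204,.051),(520,116,.051),(547,123,.096),(339-31,222,.096),(339+31,222,.096)]: print(at('wrist',120+u/2.1,80+v/2.1,z,o).round(4))
E
```

```text
[0.4131 0.2776 0.096 ]
[0.4128 0.2768 0.051 ]
[0.4994 0.3256 0.051 ]
[0.4993 0.3255 0.096 ]
[0.4   0.277 0.096]
[0.4262 0.2782 0.096 ]
```

Call:
{"op": "jog_arm", "data": {
  "moves": [
    [-11.3,0,-0.3,0,0,0],
    [0,30,0,0,0,0],
    [0,45,0,0,0,0],
    [0,45,0,0,0,0],
    [0,30,0,0,0,0],
    [0,18,0,0,0,0],
    [0,11,0,0,0,0],
    [0,0,0,0,0,0],
    [0,0,0,0,0,0]
  ]
}}

```text
t: 16.55
tool_pos: [0.4141, 0.2785, 0.0233]
tool_rot: [-1.229, 1.175, -1.176]
contact_force: [0.2, 0.9, 0.2]
opening: 0.0601
```

Call:
{"op": "jog_arm", "data": {
  "moves": [
    [0,0,0,0,0,0],
    [0,0,0,0,0,0],
    [0,0,0,0,0,0],
    [0,0,0,0,0,0],
    [0,0,0,0,0,0],
    [0,0,0,0,0,0]
  ],
  "grip": 18,
  "grip_force": 30
}}

```text
t: 17.15
tool_pos: [0.4144, 0.2787, 0.0237]
tool_rot: [-1.228, 1.174, -1.175]
contact_force: [-0.1, -0.3, 6.4]
opening: 0.0276
```

Call:
{"op": "jog_arm", "data": {
  "moves": [
    [0,-3,0,0,0,0],
    [0,-7,0,0,0,0],
    [0,-20,0,0,0,0],
    [0,-35,0,0,0,0],
    [0,-40,0,0,0,0],
    [0,-40,0,0,0,0],
    [0,-25,0,0,0,0],
    [0,-10,0,0,0,0],
    [0,0,0,0,0,0],
    [0,0,0,0,0,0]
  ]
}}

```text
t: 18.15
tool_pos: [0.4123, 0.2777, 0.2003]
tool_rot: [-1.234, 1.176, -1.175]
contact_force: [-0.0, -0.4, -1.8]
opening: 0.0271
```

```bash
python3 - <<'E'
from h import *
o,a=shot('wrist','w9.png'); np.save('o9.npy',o,allow_pickle=True); print(o['tool_pos'],o['contact_force'],o['opening'])
hsv=cv2.cvtColor(a,cv2.COLOR_RGB2HSV); m=((hsv[...,0]<8)|(hsv[...,0]>172))&(hsv[...,1]>150)&(hsv[...,2]>60)
n,l,s,c=cv2.connectedComponentsWithStats(m.astype(np.uint8))
T=tool(o)
for i in range(1,n):
    if s[i,4]>80: print(s[i],c[i].round(1))
t=lambda p:proj('wrist',(T@np.r_[np.array(p)/1000,1])[:3],o).round(1)
# expected: stopper origin 10.7 mm below TCP: top at y=-72.3, collar top at -27.3
print(t([0,-72.3,0]),t([1.5,-72.3,0]),t([0,-24,0]),t([-24,-24,0]),t([1.5,-24,-24]),t([1.5,-24,24]))
E
python3 plan.py 14 .469 -.3155 .21 .047
```

```text
[0.41231543 0.27773598 0.20028913] [-0.00197631 -0.41283964 -1.76380591] 0.02713066702088027
[ 127  164   70   68 3016] [159.7 196.4]
[ 235  219   90  122 7410] [280.  277.7]
[   0  273   91   80 3371] [ 42.9 310.1]
[ 22 400  34  20 414] [ 38.6 412.2]
[283.5 312.3] [283.4 315.4] [282.5 260. ] [282.7 216.4] [237.1 262.3] [327.8 262.2]
[42.5, -0.7, 2.1, 0.0003, -0.0001, 0.0001]
[42.5, -0.7, 2.1, 0.0003, -0.0001, 0.0001]
[42.5, -0.7, 2.1, 0.0003, -0.0001, 0.0001]
[42.5, -0.7, 2.1, 0.0003, -0.0001, 0.0001]
[42.5, -0.7, 2.1, 0.0003, -0.0001, 0.0001]
[42.5, -0.7, 2.1, 0.0003, -0.0001, 0.0001]
[42.5, -0.7, 2.1, 0.0003, -0.0001, 0.0001]
[42.5, -0.7, 2.1, 0.0003, -0.0001, 0.0001]
[42.5, -0.7, 2.1, 0.0003, -0.0001, 0.0001]
[42.5, -0.7, 2.1, 0.0003, -0.0001, 0.0001]
[42.5, -0.7, 2.1, 0.0003, -0.0001, 0.0001]
[42.5, -0.7, 2.1, 0.0003, -0.0001, 0.0001]
[42.5, -0.7, 2.1, 0.0003, -0.0001, 0.0001]
[42.5, -0.7, 2.1, 0.0003, -0.0001, 0.0001]
```

Call:
{"op": "jog_arm", "data": {
  "moves": [
    [20,-4,1.5,0,0,0],
    [40,-4,2,0,0,0],
    [45,-2,2.4,0,0,0],
    [45,0,2.4,0,0,0],
    [45,0,2.4,0,0,0],
    [45,0,2.4,0,0,0],
    [45,0,2.4,0,0,0],
    [45,0,2.4,0,0,0],
    [45,0,2.4,0,0,0],
    [45,0,2.4,0,0,0],
    [45,0,2.4,0,0,0],
    [45,0,2.4,0,0,0]
  ]
}}

```text
t: 19.4
tool_pos: [0.4631, -0.2313, 0.2096]
tool_rot: [-1.231, 1.179, -1.172]
contact_force: [1.6, 0.5, -0.5]
opening: 0.0272
```

Call:
{"op": "jog_arm", "data": {
  "moves": [
    [40,0,1,0,0,0],
    [28,0,1,0,0,0],
    [14,0,1,0,0,0],
    [0,0,0,0,0,0],
    [0,0,0,0,0,0],
    [0,0,0,0,0,0]
  ]
}}

```text
t: 20.0
tool_pos: [0.4711, -0.3103, 0.2119]
tool_rot: [-1.231, 1.175, -1.173]
contact_force: [0.1, 0.0, -1.2]
opening: 0.0273
```

```bash
python3 - <<'E'
from h import *
o=ctrl.get_obs();print(o['tool_pos'],tool(o).round(3),o['contact_force'],o['opening'])
E
python3 plan.py 1 .4703 -.3141 .135 .047
```

```text
[ 0.47107356 -0.3102667   0.21185271] [[ 0.048 -0.     0.999  0.471]
 [-0.999  0.001  0.048 -0.31 ]
 [-0.001 -1.    -0.     0.212]
 [ 0.     0.     0.     1.   ]] [ 0.09373327  0.00613805 -1.21895853] 0.027324476739471706
[3.9, 76.8, -0.9, 0.0003, 0.0008, -0.0008]
```

Call:
{"op": "jog_arm", "data": {
  "moves": [
    [3.9,15,-0.9,0,0,0],
    [0,30,0,0,0,0],
    [0,25,0,0,0,0],
    [0,12,0,0,0,0],
    [0,5,0,0,0,0],
    [0,0,0,0,0,0],
    [0,0,0,0,0,0]
  ]
}}

```text
t: 20.7
tool_pos: [0.4711, -0.3162, 0.1266]
tool_rot: [-1.231, 1.173, -1.177]
contact_force: [1.0, 0.7, -0.7]
opening: 0.0269
```

```bash
python3 - <<'E'
from h import *
o,a=shot('wrist','w10.png');print(o['tool_pos'],o['contact_force'])
T=tool(o); X=T@np.array([.0014,0,-.0013,1]); print('stopper xy',X[:2])
E
```

```text
[ 0.47105675 -0.31622298  0.12662264] [ 0.95856752  0.68600441 -0.7157361 ]
stopper xy [ 0.46982316 -0.31768183]
```

Call:
{"op": "jog_arm", "data": {
  "moves": [
    [-1.8,0,-0.8,0,0,0],
    [0,6,0,0,0,0],
    [0,6,0,0,0,0],
    [0,6,0,0,0,0],
    [0,4,0,0,0,0],
    [0,0,0,0,0,0],
    [0,0,0,0,0,0]
  ]
}}

```text
t: 21.45
tool_pos: [0.4693, -0.3139, 0.1029]
tool_rot: [-1.231, 1.175, -1.175]
contact_force: [0.1, 0.2, -0.9]
opening: 0.0275
```

Call:
{"op": "jog_arm", "data": {
  "moves": [
    [0,4,0.5,0,0,0],
    [0,4,0.4,0,0,0],
    [0,4,0,0,0,0],
    [0,2,0,0,0,0],
    [0,0,0,0,0,0],
    [0,0,0,0,0,0]
  ]
}}

```text
t: 22.05
tool_pos: [0.4703, -0.314, 0.0892]
tool_rot: [-1.231, 1.175, -1.175]
contact_force: [-0.2, 0.0, -1.3]
opening: 0.0273
```

Call:
{"op": "jog_arm", "data": {
  "moves": [
    [0,1.5,0,0,0,0],
    [0,1,0,0,0,0],
    [0,1,0,0,0,0],
    [0,0.5,0,0,0,0],
    [0,0,0,0,0,0]
  ]
}}

```text
t: 22.55
tool_pos: [0.4703, -0.3139, 0.0851]
tool_rot: [-1.231, 1.175, -1.175]
contact_force: [-0.3, -0.1, -1.3]
opening: 0.0273
```

Call:
{"op": "jog_arm", "data": {
  "moves": [
    [0,0.5,0,0,0,0],
    [0,0.5,0,0,0,0],
    [0,0,0,0,0,0]
  ]
}}

```text
t: 22.85
tool_pos: [0.4705, -0.3141, 0.0848]
tool_rot: [-1.231, 1.175, -1.175]
contact_force: [-1.7, 1.5, 3.0]
opening: 0.0271
```

Call:
{"op": "jog_arm", "data": {
  "moves": [
    [0,0,0,0,0,0],
    [0,0,0,0,0,0],
    [0,0,0,0,0,0],
    [0,0,0,0,0,0],
    [0,0,0,0,0,0]
  ],
  "grip": 60
}}

```text
t: 23.35
tool_pos: [0.4703, -0.3139, 0.0841]
tool_rot: [-1.231, 1.175, -1.175]
contact_force: [0.6, -0.2, -0.4]
opening: 0.0603
```

Call:
{"op": "jog_arm", "data": {
  "moves": [
    [0,-8,0,0,0,0],
    [0,-20,0,0,0,0],
    [0,-35,0,0,0,0],
    [0,-40,0,0,0,0],
    [0,-30,0,0,0,0],
    [0,-10,0,0,0,0],
    [0,0,0,0,0,0],
    [0,0,0,0,0,0]
  ]
}}

```text
t: 24.15
tool_pos: [0.4697, -0.3134, 0.2254]
tool_rot: [-1.231, 1.177, -1.173]
contact_force: [0.7, 0.1, -0.3]
opening: 0.0601
```

```bash
python3 - <<'E'
from h import *
o,a=shot('wrist','w11.png'); print(o['tool_pos'],o['contact_force'],o['t'])
for z in(.157,.112): print(proj('wrist',[.469,-.3155,z],o).round(1))
b=ctrl.get_image('scene'); cv2.imwrite('pics/scene_end.png',b[:,:,::-1])
v=np.hstack([cv2.resize(a[60:280,150:410],(400,338)),cv2.resize(b[100:240,150:316],(400,338),interpolation=cv2.INTER_CUBIC)])
cv2.imwrite('pics/end.png',v[:,:,::-1])
E
```

```text
[ 0.46969601 -0.31339466  0.2253906 ] [ 0.66164654  0.11785088 -0.27479208] 24.15
[280.8 212.6]
[280.7 198.5]
```

View pics/end.png

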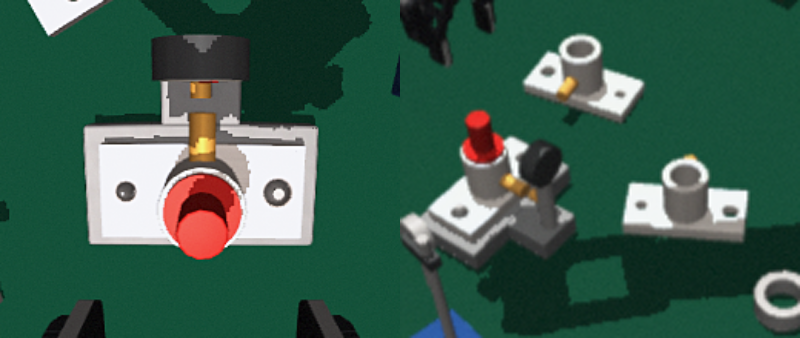

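The stopper is upright in the neck. Its top is at px (281,211) against a predicted (281,213), its collar at (281,197) against (281,199), and the gripper is clear. Handing in.

```bash
python3 -c "
from station import ctrl
print(ctrl.finish_job())"
```

```text
the job is handed in; nothing more can be done
None
```

The job is done and handed in at about 24 s of the 72 s limit: the housing is home on the dowels and the red stopper is in its neck.

- **Housing:** I took the left-most housing and lowered it over both dowels, with the brass port facing the gauge post. It stopped on light contact (about 10 N) at the expected height. Afterwards both dowels showed through its holes, and the rim centre matched the base centre.
- **Red stopper:** I took the smaller red one from the rack and lowered it until it touched at TCP z 84.8 mm, against 84.7 mm expected, with about 4 N. The last picture shows it upright with its collar on the rim, its top within 2 px of the prediction, and the gripper clear.
- **What disagreed:** My first grasp came too high, because the real fingertips sit about 37–50 mm behind the reported TCP. The fingers closed on the neck rim with about 5 N and moved nothing visibly. I re-measured the tips from the picture and used the corrected height for both grasps.
- **Not checked:** I didn't re-measure the blue stopper and the other things at the end. No unexpected contact force showed in the readings.

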